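# Open the detector's bonnet and uncover its lamp port

### The arm

A 6-joint arm with a two-finger parallel gripper is mounted at the origin on the work surface. World frame = base frame: x ahead of the robot, y to its left, z up, the work surface at z = 0. Lengths are in mm, angles in rad, forces in N, time in s.
With the tool pointing down it reaches from about 275 to 750 mm from the base axis. Payload 10.2 kg.
Tool frame: the origin (TCP) lies midway between the tips of the shut fingers; the grasp point (between the pads) lies 19 mm behind it; z points along the fingers, y is the line along which they close (so a half turn about z gives the same grasp; the last joint's range is limited). The gripper opens to 85 mm and grips with 20 to 120 N. Pads are 22 mm wide; open, the fingers measure 114 mm over their backs; the gripper's body (76 mm by 85 mm) begins 54 mm behind the grasp point. The pads swing forward as they close: fully open they stand 13 mm farther back than shut.
Start: joints at [1.042, 0.313, 1.498, -0, 1.331, -0.223], TCP at [158.067, 500.645, 231.294] pointing down, gripper open.
Joint ranges: [-2.94, 2.94], [-0.97, 2.17], [0.19, 2.56], [-1.23, 4.37], [0.02, 3.11], [-2.88, 2.88]. Speed limits (rad/s): [2.39, 2.39, 3.01, 3.14, 3.14, 3.14].

### API

Orientations are given as a unit quaternion [w, x, y, z].
In Python, from rig import ctrl gives the robot as it stands.
- The arm moves only by the tool send_rows, never from a script. Its argument "targets" is a list of rows, each a list of 7 numbers: the closure, from -1 (fully open) to 1 (shut), so that 0 is half open, then the shift along the tool's x, y, z in m, then the turn, a rotation vector about the tool's x, y, z in rad. In form: [[claw, dx, dy, dz, ax, ay, az], ...]. A call has exactly 10 rows; each row shifts and turns the commanded pose from where the row before left it, along the tool's axes as they then stand; what a row does not reach is not made up. A row lasts 1/8 s, in which the tool goes at most 62.5 mm and 10.7 degrees, less where a joint would pass 70% of its speed; a pose out of reach is approached as far as the arm can. A call with a gripper value outside its range is refused whole. The fingers move at their own pace and stop on an object; "squeeze" is the grip in N (left out, the last holds). Time passes only in rows, so rows that do not move let the fingers close, or fill a call up. It gives the time, the measured TCP pose, the force, the opening and the grip force at its end, in the units of the state.
- ctrl.sense(): the state, without advancing time (a new reading comes with each control period).
- ctrl.capture(name): name is "scene" or "side" or "wrist"; returns a dict with "img" (420x560x3 uint8, red, green, blue), "camera_matrix" (3x3 intrinsics, pixels), "k1" (the pictures are not rectified: a ray, as slopes to the right and down, at radius r is drawn at 1 + k1 r^2 times it, then the intrinsics apply), "R" (3x3) and "t" (3): a world point X has camera coordinates R X + t. Camera axes: x right, y down, z forward; pixel columns grow to the right and rows downward; lengths in mm; the calibration is good to about 2 mm. A picture is of the moment at which its call begins. There is no depth.
- ctrl.finish_job(): hands the job in; it is judged then, once.
Trained networks look in a picture, given as the dict that the camera call returned (one of the last four; its "shot" number tells which), for a name from the list of things; names that differ only in an ending like _2 or _b are one class to them, and where a whole thing is asked for, a point or a joint stands for the part that bears it (a point fixed in the world has none). Each returns a list of dicts, best first, with "score" (0 to 1); they miss things now and then, are a little off and sometimes report something else, mostly with a low value. They report only what shows in the picture. A call takes as long as a camera call.
- ctrl.boxes_of(query, picture): "extent" ([left, top, width, height] in pixels, round what is visible of it).
- ctrl.landmark_of(query, picture): "point" ([column, row] in pixels: a listed point, or the origin of a listed thing).
The state is a dict: "time_s": time; "joints": joint angles; "dq": joint speeds; "tau": joint torques, N m; "eef_pos": TCP position; "ee_rot": TCP orientation; "force": force on the tool from outside, world axes, zero at the start; "wrist_torque": the same for the moment, N m; "grip_width": opening from 0.0 (shut) to 1.0 (fully open); "grip_force": force on a finger pad.
Only numpy, scipy, OpenCV 4.12 (cv2) and the standard library are available. Lean on these libraries where they do the work, as an engineer would, in place of code of your own. Each camera call takes 0.05 s, during which the arm holds its last target. There are 200 camera calls.

### The job

Get the bench-top detector ready for a lamp check: its bonnet has popped up a little but is still held by the sprung safety catch under its front edge, so reach under the edge, hold the catch aside while you lift, and raise the bonnet until it stands upright on its own. Do not force the bonnet against the catch. Then swivel the flat steel cover on the deck underneath around its screw until the round lamp port is completely uncovered, and leave the flask, the bottle and the tape roll beside the detector where they stand.

Things in the scene. Friction and masses are not known exactly. Their poses are not given: they have to be found in the camera images.
- detector: White and grey bench-top detector, fixed, 330 long (x) x 270 wide (y) x 135 mm high. Origin at bench level in the mid-plane; x points from front to rear, z up; the front faces the robot's right (yaw 1.15 to 1.65). Front panel at x = -90, deck at z = 85 mm, with an upstand along its front edge (x -90 to -80, top z = 112); rear block 135 high from x = 110. All is free before the panel.
- hinge_mid (a point): Middle of the bonnet's hinge line, at (100, 0, 137) mm in the detector's frame; the hinge runs along the detector's y axis. Same axes as the detector.
- bonnet (a joint): Opening angle of the white bonnet, a panel 235 long x 260 wide x 8 mm with 30 mm side skirts, hinged at its rear. 0 = as found, popped up on its stops (front edge 0.08 rad above level); about 1.5 = upright; stop at 1.68. About 0.5 kg; its stiff hinge holds it at any angle; lifting at the edge takes about 6 N. While the catch is hooked it rises only 0.02 rad, then jams.
- bonnet_edge (a point): Middle of the lower front corner of the bonnet's panel, the edge to reach under: 234 mm in front of the hinge line, 44 mm in front of the front panel, about 152 mm above the bench as found. Moves and turns with the bonnet (axes as the detector's when the joint reads 0).
- catch (a joint): Travel (m) of the steel safety catch towards the detector's +y (towards the robot): 0 = at rest, hooked over the striker inside; the bonnet is free from 0.013; end stop 0.020. A spring returns it: 2 N at the start, 5.8 N at the end of travel. Once the front edge has risen more than 10 mm with the catch held aside, the catch may be let go.
- catch_paddle (a point): Middle of the push face of the catch's paddle: a steel blade under the overhang, 36 long (detector's x -150 to -114 mm), 8 thick (y), z 80 to 125 mm; its front end (x -150 to -139) peeks out before the bonnet's edge and is upturned to z = 148. The push face looks to the detector's -y, at y = 30 at rest; push it to +y, left for one facing the front panel, towards the robot. The hook is hidden.
- cover (a joint): Swivel angle of the cover: 0 = straight over the port (knob along -x of port from the pivot), growing clockwise seen from above; port fully uncovered from 0.75; stop at 1.45. As found 0 to 0.2. Light friction (1 N at the knob), stays where it is left. Reachable only with the bonnet open.
- cover_pivot (a point): Centre of the cover's pivot screw, at the top face of the cover. The cover is a flat steel strip 115 long x 40 wide x 5 mm thick with round ends; its top face lies 99 mm above the bench.
- cover_knob (a point): Centre (half-way up) of the upright black knob on the cover's free end: a cylinder 16 mm in diameter and 26 mm high, 80 mm from the pivot, from 99 to 125 mm above the bench. Can be pushed sideways or pinched.
- port (a point): Centre of the round lamp port, 28 mm bore with a brass rim, 50 mm from the pivot along -x of this point, on an aluminium plate on the deck. The plate and its pivot lie differently on the deck each time.
- flask_mid (a point): Glass volumetric flask, loose, 165 mm high, 72 mm across its bulb; point on its axis 40 mm above the bench. Leave alone.
- reagent_mid (a point): Amber reagent bottle with a blue cap, loose, 150 mm high, 64 mm across; point on its axis 60 mm above the bench. Leave alone.
- tape_mid (a point): Roll of paper tape lying flat, loose, 76 mm across, 25 mm high; its centre. Leave alone.

How it is judged (in metres and radians):
On the way, in this order (a step that is already met when the one before it is completed fails the run):
1. the bonnet is up, past 1.3 rad (value of joint bonnet above 1.3 rad), for 0.2 s.
2. the cover is swung clear of the port, past 0.75 rad (value of joint cover above 0.75 rad), for 0.2 s.
At the end, for the whole second after the job is handed in: The bonnet stands open by itself past 1.3 rad and the cover is swivelled past 0.75 rad, so that the port is fully uncovered, both at rest (value of joint bonnet above 1.3 rad and value of joint cover above 0.75 rad and velocity of joint bonnet between -0.05 and 0.05 rad/s and velocity of joint cover between -0.05 and 0.05 rad/s); the robot touches nothing.
It fails at once if the bonnet is forced: more than 60 N between the robot and the bonnet (contact force between any of the fingers, the arm and bonnet above 60 N).
It fails at once if flask, bottle or tape roll shifted by more than 30 mm or tipped by more than 0.3 rad (distance of any of flask_mid, reagent_mid, tape_mid from where it was at the start of the episode above 0.03 m or angle between any of flask_mid, reagent_mid, tape_mid's own z axis and vertical above 0.3 rad).
It also fails if it takes over 58 s, if anything falls off the work surface, if the arm or the gripper's body presses on something with over 40 N, if the wrist force passes 120 N, or if a joint passes its speed limit or range.

## Working session

There is one attempt and no reset: what is moved stays moved. The work goes in short steps, Python scripts to look and compute and a tool call to move; the robot and the scene stay as the last step left them, time stands still between calls to the robot, and variables do not carry over. Pictures are saved under pics/ and viewed, at most 10 in all, crops included, and the job is handed in when it is done.

Besides the shell and the picture viewer there is one more tool, called after "Request:" in YAML: its name, and indented under it one key for each argument. send_rows: Moves the arm, as the interface text tells. Its arguments: {"type":"object","properties":{"targets":{"type":"array"},"squeeze":{"type":"number"}},"required":["targets"]}

```bash
ls; mkdir -p pics; cat > h.py <<'E'
import numpy as np, cv2
from rig import ctrl
from scipy.spatial.transform import Rotation as Ro
def ray(c,px):
    K=c["camera_matrix"];k=c["k1"]
    d=np.array([(px[0]-K[0][2])/K[0][0],(px[1]-K[1][2])/K[1][1]]);u=d.copy()
    for _ in range(20): u=d/(1+k*(u@u))
    R=np.array(c["R"]);t=np.array(c["t"])
    return -R.T@t, R.T@np.array([u[0],u[1],1])
def atz(c,px,z):
    o,d=ray(c,px); return o+d*(z-o[2])/d[2]
def proj(c,X):
    K=np.array(c["camera_matrix"]);p=np.array(c["R"])@np.asarray(X,float)+np.array(c["t"]);u=p[:2]/p[2];u=u*(1+c["k1"]*(u@u))
    return np.array([K[0,0]*u[0]+K[0,2],K[1,1]*u[1]+K[1,2]])
def tri(L):
    A=0;b=0
    for c,p in L:
        o,d=ray(c,p);d=d/np.linalg.norm(d);P=np.eye(3)-np.outer(d,d);A=A+P;b=b+P@o
    return np.linalg.solve(A,b)
def save(c,n,f=1): cv2.imwrite("pics/"+n,cv2.resize(c["img"][:,:,::-1],None,fx=f,fy=f))
E
python3 - <<'E'
from h import *
np.set_printoptions(precision=1,suppress=True)
cs={n:ctrl.capture(n) for n in("scene","side","wrist")}
for n,c in cs.items():
    print(n,"cam at",ray(c,(280,210)))
    for q in("detector","hinge_mid","bonnet_edge","catch_paddle","flask_mid","reagent_mid","tape_mid"):
        r=ctrl.landmark_of(q,c)[:1]
        print(q,[(np.round(x["point"]),round(x["score"],2)) for x in r])
s=ctrl.sense();print(s["eef_pos"],s["ee_rot"])
cv2.imwrite("pics/a.png",np.hstack([cs["scene"]["img"],cs["side"]["img"]])[:,:,::-1][:, :]) 
im=cv2.imread("pics/a.png");cv2.imwrite("pics/a.png",cv2.resize(im,(800,300)))
save(cs["scene"],"sc.png",1.4);save(cs["side"],"si.png",1.4)
E
```

```text
pics
scene cam at (array([1213.9,  156. , 1019.7]), array([-0.6, -0. , -0.8]))
detector []
hinge_mid [(array([273., 186.]), 0.61)]
bonnet_edge [(array([179., 156.]), 0.64)]
catch_paddle []
flask_mid [(array([344., 242.]), 0.63)]
reagent_mid [(array([212., 261.]), 0.84)]
tape_mid [(array([179., 265.]), 0.56)]
side cam at (array([436.7, 735.9, 871.3]), array([ 0.2, -0.6, -0.8]))
detector []
hinge_mid [(array([302., 190.]), 0.58)]
bonnet_edge [(array([355., 122.]), 0.64)]
catch_paddle []
flask_mid [(array([254., 283.]), 0.74)]
reagent_mid [(array([242., 165.]), 0.98)]
tape_mid [(array([303., 191.]), 0.26)]
wrist cam at (array([ 80.4, 526. , 373.7]), array([ 0.3, -0.1, -0.9]))
detector []
hinge_mid []
bonnet_edge []
catch_paddle []
flask_mid []
reagent_mid []
tape_mid []
[158.1 500.7 231.3] [-0.   0.2  1.  -0. ]
```

View pics/sc.png

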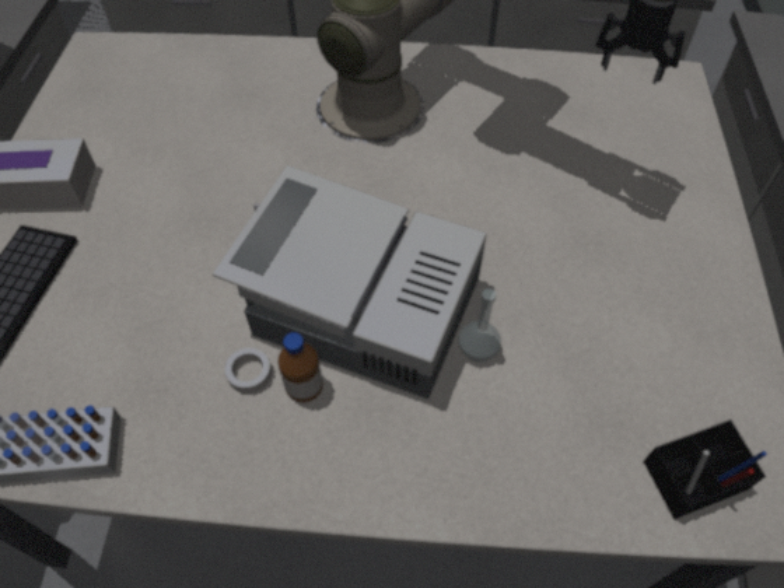

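View pics/si.png

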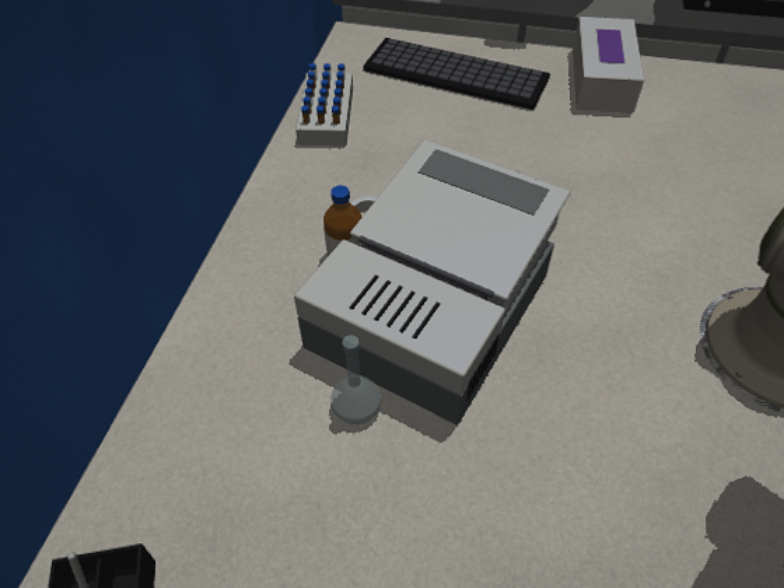

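```bash
python3 - <<'E'
from h import *
np.set_printoptions(precision=1,suppress=True)
a=ctrl.capture("scene");b=ctrl.capture("side")
for q in("hinge_mid","bonnet_edge","flask_mid","reagent_mid"):
    p=[ctrl.landmark_of(q,c)[0]["point"] for c in(a,b)]
    X=tri([(a,p[0]),(b,p[1])]);print(q,X,proj(a,X)-p[0],proj(b,X)-p[1])
print(atz(a,(179,265),12))
E
```

```text
hinge_mid [549.8  82.4 140.8] [0.6 0.9] [ 0.8 -0.9]
bonnet_edge [ 476.3 -154.6  145.6] [-0.2 -0.3] [-0.2  0.3]
flask_mid [611.6 251.9  36.6] [-0.9 -1. ] [-1.2  1. ]
reagent_mid [710.2 -33.6  66.1] [0.7 0.9] [ 0.8 -0.8]
[ 698.5 -127.8   12. ]
```

The scene view shows the detector with its popped bonnet: front corners at about (206,121) and (155,195) in native pixels. A dark paddle tip shows near (183,148). The bottle is on the far side at (212,261), the tape roll at (179,265) and the flask behind at (344,242). The side view agrees. Next I'll fit the detector pose from the corners.

```bash
cat >> h.py <<'E'
import os
if os.path.exists("det.npy"): DX,DY,YAW=np.load("det.npy")
def d2w(p,o=None):
    x,y,a=(DX,DY,YAW) if o is None else o
    p=np.asarray(p,float);c,s=np.cos(a),np.sin(a)
    return np.array([x+c*p[0]-s*p[1],y+s*p[0]+c*p[1],p[2]])
def Rq(q): return Ro.from_quat([q[1],q[2],q[3],q[0]])
def plan(tgt,Rt,n,s=None):
    "tgt TCP world mm, Rt Rotation; prints per-row shift(m)/rotvec so that n rows reach it"
    s=s or ctrl.sense();p=np.array(s["eef_pos"]);R=Rq(s["ee_rot"])
    rv=(R.inv()*Rt).as_rotvec()/n; d=(np.asarray(tgt)-p)/n/1000
    for i in range(n):
        print(np.round(np.r_[R.inv().apply(d),rv],4).tolist()); R=R*Ro.from_rotvec(rv)
def dirs(zdet,ydet):
    "Rotation with tool z, tool y given in detector axes"
    c,sn=np.cos(YAW),np.sin(YAW);M=np.array([[c,-sn,0],[sn,c,0],[0,0,1]])
    z=M@np.array(zdet,float);z/=np.linalg.norm(z);y=M@np.array(ydet,float);y-=z*(y@z);y/=np.linalg.norm(y)
    return Ro.from_matrix(np.c_[np.cross(y,z),y,z])
E
python3 - <<'E'
from h import *
from scipy.optimize import least_squares
np.set_printoptions(precision=2,suppress=True)
a=ctrl.capture("scene");b=ctrl.capture("side")
F=[(a,(289,170),(-135,130,160)),(a,(217,273),(-135,-130,160)),(a,(485,235),(240,135,135)),(a,(435,361),(240,-135,135)),
(b,(428,142),(-135,-130,160)),(b,(569,193),(-135,130,160)),(b,(465,378),(240,135,135)),(b,(297,296),(240,-135,135))]
f=lambda o:np.concatenate([proj(c,d2w(P,o))-np.array(p)/1.4 for c,p,P in F])
r=least_squares(f,[520,-15,1.27]);print(r.x,f(r.x).reshape(-1,2));np.save("det.npy",r.x)
o=r.x
for n,P in dict(hinge=(100,0,137),edge=(-134,0,152),pad=(-132,30,102),padtip=(-145,34,148)).items(): print(n,d2w(P,o),proj(a,d2w(P,o)),proj(b,d2w(P,o)))
print(Rq(ctrl.sense()["ee_rot"]).as_matrix())
save({"img":a["img"][110:200,130:250]},"paddle.png",6)
E
```

```text
[520.52 -13.32   1.27] [[-0.9  -5.66]
 [-2.97 -1.07]
 [ 3.02 -3.77]
 [-0.31 -0.76]
 [-3.09 -1.95]
 [ 1.66 -1.27]
 [-1.04  0.79]
 [-4.19  0.91]]
hinge [550.27  82.15 137.  ] [272.93 188.14] [302.59 191.37]
edge [ 480.66 -141.25  152.  ] [181.2  154.85] [352.66 120.39]
pad [ 452.61 -130.41  102.  ] [191.15 159.84] [361.76 141.96]
padtip [ 444.92 -141.64  148.  ] [184.27 144.71] [368.27 123.88]
[[-0.95  0.3   0.  ]
 [ 0.3   0.95  0.  ]
 [-0.    0.   -1.  ]]
```

View pics/paddle.png

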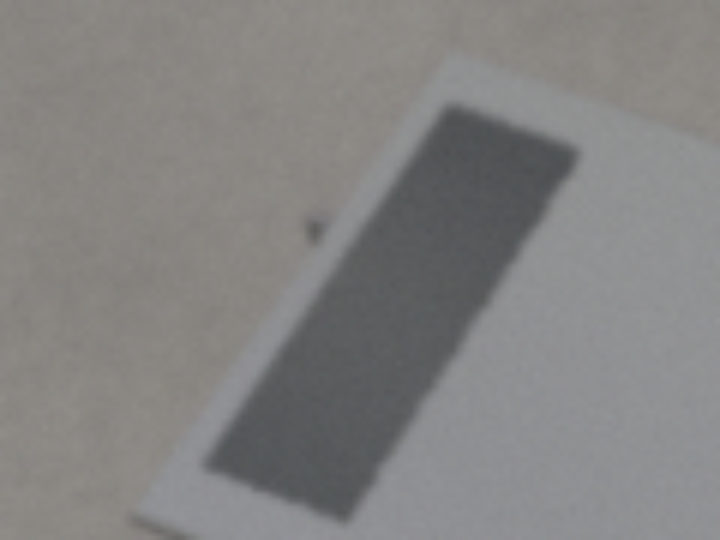

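The crop shows the paddle tip at native (182.5,148), just before the edge and near the prediction. The bonnet's front corners are at (204.7,118.7) and (152.5,196.3). I'll refit with these and start moving.

```bash
python3 - <<'E'
from h import *
from scipy.optimize import least_squares
np.set_printoptions(precision=2,suppress=True)
a=ctrl.capture("scene");b=ctrl.capture("side")
E=[ctrl.landmark_of("bonnet_edge",c)[0]["point"] for c in(a,b)]
H=[ctrl.landmark_of("hinge_mid",c)[0]["point"] for c in(a,b)]
s=1.4
F=[(a,(204.7,118.7),(-135,130,160)),(a,(152.5,196.3),(-135,-130,160)),(a,(485/s,235/s),(240,135,135)),(a,(435/s,361/s),(240,-135,135)),
(b,(428/s,142/s),(-135,-130,160)),(b,(569/s,193/s),(-135,130,160)),(b,(465/s,378/s),(240,135,135)),(b,(297/s,296/s),(240,-135,135)),
(a,E[0],(-134,0,152)),(b,E[1],(-134,0,152)),(a,H[0],(100,0,137)),(b,H[1],(100,0,137)),(a,(182.5,148),(-145,34,147))]
f=lambda o:np.concatenate([proj(c,d2w(P,o))-np.array(p) for c,p,P in F])
r=least_squares(f,[520,-15,1.27],loss="soft_l1");print(r.x,f(r.x).reshape(-1,2));np.save("det.npy",r.x)
E
python3 -c "
from h import *
plan([300,150,390],Rq(ctrl.sense()['ee_rot']),10)" | head -1
```

```text
[520.89 -15.68   1.27] [[-0.38 -2.8 ]
 [-1.48 -2.08]
 [ 1.94 -4.01]
 [-1.12 -0.93]
 [-3.31 -2.55]
 [ 1.43 -2.19]
 [-0.51 -0.33]
 [-3.79  0.29]
 [ 1.6   3.05]
 [-3.44 -1.26]
 [ 0.44  0.59]
 [ 0.59  1.96]
 [ 0.71 -2.82]]
[-0.0241, -0.0292, -0.0159, 0.0, 0.0, 0.0]
```

Request:
send_rows:
  targets:
    - [0.3,-0.024,-0.029,-0.016,0,0,0]
    - [0.3,-0.024,-0.029,-0.016,0,0,0]
    - [0.3,-0.024,-0.029,-0.016,0,0,0]
    - [0.3,-0.024,-0.029,-0.016,0,0,0]
    - [0.3,-0.024,-0.029,-0.016,0,0,0]
    - [0.3,-0.024,-0.029,-0.016,0,0,0]
    - [0.3,-0.024,-0.029,-0.016,0,0,0]
    - [0.3,-0.024,-0.029,-0.016,0,0,0]
    - [0.3,-0.024,-0.029,-0.016,0,0,0]
    - [0.3,-0.024,-0.029,-0.016,0,0,0]

```text
time_s: 3.35
eef_pos: [299.8, 150.7, 392.0]
ee_rot: [0.0, 0.152, 0.988, 0.0]
force: [0.7, 0.1, 0.1]
grip_width: 0.351
grip_force: 0.0
```

```bash
python3 -c "
from h import *
s=ctrl.sense();print(s['eef_pos'],s['joints'],s['grip_width'],s['time_s'])
plan([400,-330,330],Rq(s['ee_rot']),10)" | head -2
```

```text
[299.76345888 150.6961108  391.97983007] [ 1.11831173e-01 -1.93917265e-01  1.62858205e+00  6.73978556e-06
  1.70625801e+00 -1.15333926e+00] 0.35069536649151783 3.35
```

```bash
python3 -c "
from h import *
s=ctrl.sense()
plan([400,-330,330],Rq(s['ee_rot']),10)" | head -1
```

```text
[-0.024, -0.0428, 0.0062, 0.0, 0.0, 0.0]
```

Request:
send_rows:
  targets:
    - [0.3,-0.024,-0.043,0.006,0,0,0]
    - [0.3,-0.024,-0.043,0.006,0,0,0]
    - [0.3,-0.024,-0.043,0.006,0,0,0]
    - [0.3,-0.024,-0.043,0.006,0,0,0]
    - [0.3,-0.024,-0.043,0.006,0,0,0]
    - [0.3,-0.024,-0.043,0.006,0,0,0]
    - [0.3,-0.024,-0.043,0.006,0,0,0]
    - [0.3,-0.024,-0.043,0.006,0,0,0]
    - [0.3,-0.024,-0.043,0.006,0,0,0]
    - [0.3,-0.024,-0.043,0.006,0,0,0]

```text
time_s: 4.6
eef_pos: [399.1, -332.1, 331.1]
ee_rot: [0.0, 0.152, 0.988, -0.0]
force: [0.3, -0.5, 0.3]
grip_width: 0.353
grip_force: 0.0
```

```bash
python3 -c "
from h import *
s=ctrl.sense();print(s['eef_pos'],np.round(s['joints'],3),s['time_s'])
plan(d2w((-330,12,260)),dirs((1,0,0),(0,0,1)),10)"
```

```text
[ 399.13525281 -332.12625909  331.12103242] [-0.92   0.25   1.324  0.     1.568 -2.185] 4.6
[-0.0011, 0.0008, 0.0071, -0.1571, 0.0006, -0.0006]
[-0.0011, -0.0003, 0.0072, -0.1571, 0.0006, -0.0006]
[-0.0011, -0.0014, 0.007, -0.1571, 0.0006, -0.0006]
[-0.0011, -0.0025, 0.0067, -0.1571, 0.0006, -0.0006]
[-0.0011, -0.0035, 0.0062, -0.1571, 0.0006, -0.0006]
[-0.0011, -0.0044, 0.0056, -0.1571, 0.0006, -0.0006]
[-0.0011, -0.0053, 0.0049, -0.1571, 0.0006, -0.0006]
[-0.0011, -0.006, 0.004, -0.1571, 0.0006, -0.0006]
[-0.0011, -0.0065, 0.003, -0.1571, 0.0006, -0.0006]
[-0.0011, -0.0069, 0.0019, -0.1571, 0.0006, -0.0006]
```

Request:
send_rows:
  targets:
    - [0.3,-0.001,0.001,0.007,-0.157,0,0]
    - [0.3,-0.001,0,0.007,-0.157,0,0]
    - [0.3,-0.001,-0.001,0.007,-0.157,0,0]
    - [0.3,-0.001,-0.002,0.007,-0.157,0,0]
    - [0.3,-0.001,-0.003,0.006,-0.157,0,0]
    - [0.3,-0.001,-0.004,0.006,-0.157,0,0]
    - [0.3,-0.001,-0.005,0.005,-0.157,0,0]
    - [0.3,-0.001,-0.006,0.004,-0.157,0,0]
    - [0.3,-0.001,-0.007,0.003,-0.157,0,0]
    - [0.3,-0.001,-0.007,0.002,-0.157,0,0]

```text
time_s: 5.85
eef_pos: [411.7, -323.7, 260.3]
ee_rot: [0.108, 0.108, 0.697, 0.7]
force: [0.6, 0.6, 0.2]
grip_width: 0.35
grip_force: 0.0
```

```bash
python3 -c "
from h import *
s=ctrl.sense();print(s['eef_pos'],np.round(s['joints'],3),s['time_s'],s['force'])
print(Rq(s['ee_rot']).as_matrix().round(2))
c,sn=np.cos(YAW),np.sin(YAW);d=np.array(s['eef_pos'])-[DX,DY,0];print(c*d[0]+sn*d[1],-sn*d[0]+c*d[1],d[2])
w=ctrl.capture('wrist');save(w,'w1.png')
for q in('bonnet_edge','catch_paddle'): print(q,ctrl.landmark_of(q,w)[:1])
print([proj(w,d2w(p)) for p in((-134,0,152),(-132,30,102))])
"
```

```text
[ 411.6833122  -323.66093207  260.27038122] [-1.215  0.837  1.268  0.996  2.32  -2.335] 5.85 [0.58627545 0.55058569 0.19440668]
[[-0.95 -0.    0.3 ]
 [ 0.3  -0.    0.95]
 [-0.    1.    0.  ]]
-326.48253118497837 13.735873128355294 260.27038121682693
bonnet_edge [{'point': [187.5, 193.2], 'score': 0.55}]
catch_paddle [{'point': [137.3, 166.2], 'score': 0.68}]
[array([183.77754572, 193.88454122]), array([137.20563785, 167.5933722 ])]
```

View pics/w1.png

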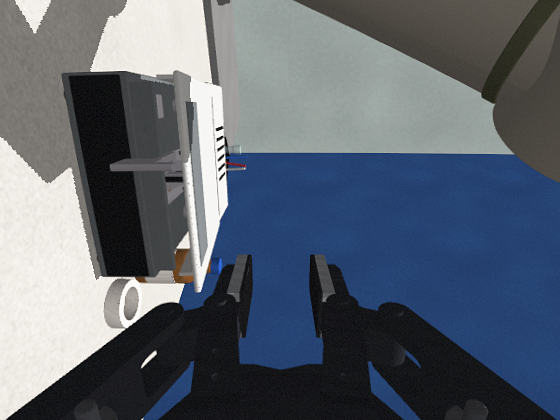

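The wrist view matches the fitted pose: the model predicts the paddle at (137,167) and the edge at (184,194), against detected (137,166) and (187,193). Next: down in front of the edge.

Request:
send_rows:
  targets:
    - [0.3,-0.001,-0.015,0.013,0,0,0]
    - [0.3,-0.001,-0.015,0.013,0,0,0]
    - [0.3,-0.001,-0.015,0.013,0,0,0]
    - [0.3,-0.001,-0.015,0.013,0,0,0]
    - [0.3,-0.001,-0.015,0.013,0,0,0]
    - [0.3,-0.001,-0.015,0.013,0,0,0]
    - [0.3,0,-0.015,0.013,0,0,0]
    - [0.3,0,-0.015,0.013,0,0,0]
    - [0.3,0,-0.014,0.013,0,0,0]
    - [0.3,0,-0.014,0.013,0,0,0]

```text
time_s: 7.25
eef_pos: [456.9, -200.4, 111.6]
ee_rot: [0.108, 0.108, 0.699, 0.699]
force: [0.6, 0.4, 0.3]
grip_width: 0.352
grip_force: 0.0
```

```bash
cat >> h.py <<'E'
def st():
    s=ctrl.sense();d=np.array(s['eef_pos'])-[DX,DY,0];c,sn=np.cos(YAW),np.sin(YAW)
    w2d=lambda d:np.array([c*d[0]+sn*d[1],-sn*d[0]+c*d[1],d[2]]).round(1)
    print("det",w2d(d),"F",w2d(s['force']),"q",np.round(s['joints'],2),"t",s['time_s'],"grip",round(s['grip_width'],2))
    return s
E
python3 -c "
from h import *
st()
w=ctrl.capture('wrist');save(w,'w2.png')
for q in('bonnet_edge','catch_paddle'): print(q,ctrl.landmark_of(q,w)[:1])
print([proj(w,d2w(p)) for p in((-134,0,152),(-132,30,102))])
"
```

```text
det [-195.4    6.8  111.6] F [ 0.6 -0.5  0.3] q [-1.06  0.97  1.52  0.93  2.   -2.63] t 7.25 grip 0.35
bonnet_edge [{'point': [340.8, 237.1], 'score': 0.74}]
catch_paddle [{'point': [266.4, 193.9], 'score': 0.67}]
[array([336.40397028, 235.3499155 ]), array([266.20248666, 194.36209817])]
```

View pics/w2.png

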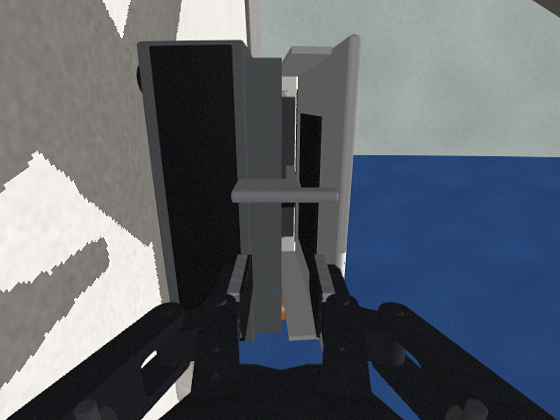

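The wrist view shows the paddle blade at about (285,190). The open fingers at (240,290) and (325,290) sit below the bonnet edge (col 345) and to the -y side of the paddle. I'll reach in.

Request:
send_rows:
  targets:
    - [0.3,0,0,0.014,0,0,0]
    - [0.3,0,0,0.014,0,0,0]
    - [0.3,0,0,0.014,0,0,0]
    - [0.3,0,0,0.014,0,0,0]
    - [0.3,0,0,0.014,0,0,0]
    - [0.3,0,0,0.014,0,0,0]
    - [0.3,0,0,0,0,0,0]
    - [0.3,0.004,0,0,0,0,0]
    - [0.3,0.004,0,0,0,0,0]
    - [0.3,0,0,0,0,0,0]

```text
time_s: 8.65
eef_pos: [474.0, -119.0, 112.5]
ee_rot: [0.108, 0.108, 0.699, 0.699]
force: [0.2, 1.2, -0.4]
grip_width: 0.354
grip_force: 0.0
```

```bash
python3 -c "
from h import *
st()"
```

```text
det [-112.5   14.4  112.5] F [ 1.2  0.1 -0.4] q [-0.96  0.91  1.67  1.    1.9  -2.68] t 8.65 grip 0.35
```

Request:
send_rows:
  targets:
    - [0.3,0.003,0,0,0,0,0]
    - [0.3,0.003,0,0,0,0,0]
    - [0.3,0.003,0,0,0,0,0]
    - [0.3,0.003,0,0,0,0,0]
    - [0.3,0.003,0,0,0,0,0]
    - [0.3,0.003,0,0,0,0,0]
    - [0.3,0.002,0,0,0,0,0]
    - [0.3,0,0,0,0,0,0]
    - [0.3,0,0,0,0,0,0]
    - [0.3,0,0,0,0,0,0]

```text
time_s: 9.9
eef_pos: [455.3, -112.8, 112.5]
ee_rot: [0.108, 0.108, 0.699, 0.698]
force: [4.8, -4.1, -0.7]
grip_width: 0.352
grip_force: 0.0
```

```bash
python3 -c "
from h import *
st()
w=ctrl.capture('wrist');save(w,'w3.png')
p=ctrl.landmark_of('catch_paddle',w)[:1];print(p)
for y in (30,40,43,46,50): print(y,proj(w,d2w((-132,y,102))))
"
```

```text
det [-112.2   34.1  112.5] F [-2.5 -5.8 -0.7] q [-0.98  0.89  1.73  0.96  1.89 -2.72] t 9.9 grip 0.35
[{'point': [259.8, 270.1], 'score': 0.67}]
30 [257.28570602 300.61791932]
40 [256.71760837 282.08595935]
43 [256.54344054 276.3412087 ]
46 [256.36753763 270.50856977]
50 [256.1302956  262.59261602]
```

View pics/w3.png

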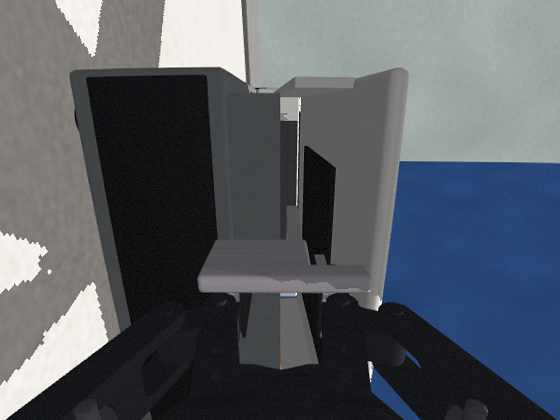

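The wrist view shows the paddle pushed aside, with its face at about (260,270). That is roughly 16 mm of travel, past the 13 mm needed, and the 5.8 N fits the spring. Now I'll lift gently.

Request:
send_rows:
  targets:
    - [0.3,0,0.002,0,0,0,0]
    - [0.3,0,0.002,0,0,0,0]
    - [0.3,0,0.002,0,0,0,0]
    - [0.3,0,0.002,0,0,0,0]
    - [0.3,0,0.002,0,0,0,0]
    - [0.3,0,0.001,0,0,0,0]
    - [0.3,0,0.001,0,0,0,0]
    - [0.3,0,0.001,0,0,0,0]
    - [0.3,0,0.001,0,0,0,0]
    - [0.3,0,0,0,0,0,0]

```text
time_s: 11.25
eef_pos: [455.3, -112.5, 125.7]
ee_rot: [0.107, 0.108, 0.7, 0.698]
force: [5.4, -0.1, -6.2]
grip_width: 0.352
grip_force: 2.8
```

```bash
python3 -c "
from h import *
st()"
```

```text
det [-111.8   34.2  125.7] F [ 1.5 -5.2 -6.2] q [-0.98  0.86  1.73  0.97  1.9  -2.7 ] t 11.25 grip 0.35
```

Request:
send_rows:
  targets:
    - [0.3,0,0.001,0,0,0,0]
    - [0.3,0,0.001,0,0,0,0]
    - [0.3,0,0.001,0,0,0,0]
    - [0.3,0,0.001,0,0,0,0]
    - [0.3,0,0.001,0,0,0,0]
    - [0.3,0,0.001,0,0,0,0]
    - [0.3,0,0,0,0,0,0]
    - [0.3,0,0,0,0,0,0]
    - [0.3,0,0,0,0,0,0]
    - [0.3,0,0,0,0,0,0]

```text
time_s: 12.5
eef_pos: [455.3, -112.3, 131.6]
ee_rot: [0.107, 0.108, 0.7, 0.698]
force: [6.2, 2.1, -5.8]
grip_width: 0.353
grip_force: 2.7
```

```bash
python3 -c "
from h import *
st()"
```

```text
det [-111.6   34.2  131.6] F [ 3.8 -5.3 -5.8] q [-0.98  0.85  1.74  0.97  1.9  -2.69] t 12.5 grip 0.35
```

Free: the bonnet rises at a steady 6 N. I'll follow its arc, easing sideways off the catch once it is well up.

```bash
python3 -c "
from h import *
r=212
C=lambda f:np.array([100-r*np.cos(f)-4*np.sin(f)+4,137+r*np.sin(f)-4*np.cos(f)-28])
f=np.linspace(.12,1.55,26);P=np.array([C(x) for x in f]);print(P[0],P[10],P[20],P[-1]);print(np.c_[f[1:],np.diff(P,axis=0)].round(3))
"
```

```text
[-106.95427963  130.4077534 ] [-61.78625019 241.19273524] [ 36.16148059 309.89284528] [ 95.59236145 320.8709787 ]
[[ 0.177  1.569 12.025]
 [ 0.234  2.254 11.916]
 [ 0.292  2.931 11.767]
 [ 0.349  3.599 11.58 ]
 [ 0.406  4.255 11.356]
 [ 0.463  4.898 11.094]
 [ 0.52   5.524 10.796]
 [ 0.578  6.132 10.462]
 [ 0.635  6.72  10.095]
 [ 0.692  7.286  9.694]
 [ 0.749  7.828  9.262]
 [ 0.806  8.345  8.799]
 [ 0.864  8.834  8.307]
 [ 0.921  9.295  7.789]
 [ 0.978  9.725  7.245]
 [ 1.035 10.123  6.677]
 [ 1.092 10.488  6.087]
 [ 1.15  10.819  5.478]
 [ 1.207 11.115  4.85 ]
 [ 1.264 11.374  4.207]
 [ 1.321 11.596  3.55 ]
 [ 1.378 11.78   2.881]
 [ 1.436 11.925  2.203]
 [ 1.493 12.032  1.517]
 [ 1.55  12.099  0.827]]
```

Request:
send_rows:
  targets:
    - [0.3,0,0.012,0.002,0,0,0]
    - [0.3,0,0.012,0.002,0,0,0]
    - [0.3,0,0.012,0.003,0,0,0]
    - [0.3,-0.008,0.0115,0.004,0,0,0]
    - [0.3,-0.008,0.011,0.004,0,0,0]
    - [0.3,-0.008,0.011,0.005,0,0,0]
    - [0.3,-0.008,0.011,0.0055,0,0,0]
    - [0.3,-0.008,0.0105,0.006,0,0,0]
    - [0.3,-0.008,0.01,0.007,0,0,0]
    - [0.3,-0.006,0.0095,0.007,0,0,0]

```text
time_s: 13.75
eef_pos: [520.9, -85.0, 243.6]
ee_rot: [0.107, 0.108, 0.699, 0.699]
force: [-4.6, -2.2, -4.7]
grip_width: 0.353
grip_force: 2.8
```

```bash
python3 -c "
from h import *
st()"
```

```text
det [-66.3 -20.4 243.6] F [-3.5  3.8 -4.7] q [-0.85  0.68  1.64  1.18  1.96 -2.4 ] t 13.75 grip 0.35
```

Request:
send_rows:
  targets:
    - [0.3,0,0.009,0.008,0,0,0]
    - [0.3,0,0.009,0.0085,0,0,0]
    - [0.3,0,0.008,0.009,0,0,0]
    - [0.3,0,0.008,0.0095,0,0,0]
    - [0.3,0,0.007,0.01,0,0,0]
    - [0.3,0,0.0065,0.01,0,0,0]
    - [0.3,0,0.006,0.0105,0,0,0]
    - [0.3,0,0.005,0.011,0,0,0]
    - [0.3,0,0.005,0.011,0,0,0]
    - [0.3,0,0.004,0.0115,0,0,0]

```text
time_s: 15.0
eef_pos: [550.7, 9.3, 311.9]
ee_rot: [0.109, 0.107, 0.699, 0.699]
force: [0.3, -5.4, 0.9]
grip_width: 0.349
grip_force: 2.2
```

```bash
python3 -c "
from h import *
st()"
```

```text
det [ 32.6 -21.1 311.9] F [-5.1 -1.9  0.9] q [-0.68  0.53  1.69  1.34  1.87 -2.25] t 15.0 grip 0.35
```

Request:
send_rows:
  targets:
    - [0.3,0,0.0035,0.0115,0,0,0]
    - [0.3,0,0.003,0.012,0,0,0]
    - [0.3,0,0.002,0.012,0,0,0]
    - [0.3,0,0.0015,0.012,0,0,0]
    - [0.3,0,0.001,0.011,0,0,0]
    - [0.3,0,0,0.004,0,0,0]
    - [0.3,0,0,0,0,0,0]
    - [0.3,0,0,0,0,0,0]
    - [0.3,0,0,0,0,0,0]
    - [0.3,0,0,0,0,0,0]

```text
time_s: 16.25
eef_pos: [569.1, 68.5, 321.2]
ee_rot: [0.108, 0.108, 0.699, 0.699]
force: [0.2, -0.2, -0.5]
grip_width: 0.346
grip_force: 0.0
```

```bash
python3 -c "
from h import *
st()
a=ctrl.capture('scene');b=ctrl.capture('side')
cv2.imwrite('pics/b.png',cv2.resize(np.vstack([a['img'][60:320,80:440],b['img'][60:320,160:520]])[:,:,::-1],(640,600) if 0 else (415,600)))
for n,c in(('sc',a),('si',b)):
  for q in('bonnet_edge','cover_pivot','cover_knob','port'): print(n,q,ctrl.landmark_of(q,c)[:1])
np.save('x.npy',0)"
```

```text
det [ 94.7 -21.3 321.2] F [-0.1 -0.3 -0.5] q [-0.57  0.5   1.7   1.41  1.78 -2.21] t 16.25 grip 0.35
sc bonnet_edge [{'point': [267.9, 111.8], 'score': 0.56}]
sc cover_pivot []
sc cover_knob [{'point': [341.4, 239.9], 'score': 0.72}]
sc port [{'point': [224.4, 189.1], 'score': 0.89}]
si bonnet_edge [{'point': [305.9, 95.3], 'score': 0.63}]
si cover_pivot []
si cover_knob []
si port []
```

View pics/b.png

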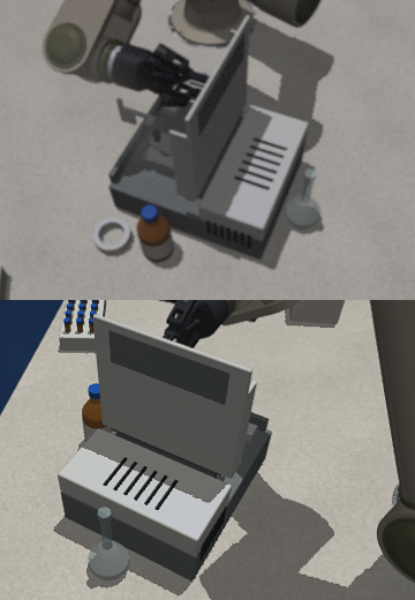

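```bash
python3 -c "
from h import *
a=ctrl.capture('scene');b=ctrl.capture('side')
w2d=lambda X:(np.array([[np.cos(YAW),np.sin(YAW),0],[-np.sin(YAW),np.cos(YAW),0],[0,0,1]])@(X-[DX,DY,0])).round(1)
X=w2d(tri([(a,(267.9,111.8)),(b,(305.9,95.3))]));print(X,np.arctan2(X[2]-137,100-X[0])-.064)
print('port',w2d(atz(a,(224.4,189.1),94)))
"
```

```text
[ 97.6  -1.  371.8] 1.4965752176698517
port [-17.2 -14.8  94. ]
```

Request:
send_rows:
  targets:
    - [0.3,0,0,-0.02,0,0,0]
    - [0.3,0,0,-0.02,0,0,0]
    - [0.3,0,0,-0.02,0,0,0]
    - [0.3,0,0,-0.02,0,0,0]
    - [0.3,0,0,-0.02,0,0,0]
    - [0.3,0,0,-0.02,0,0,0]
    - [0.3,0,0,-0.02,0,0,0]
    - [0.3,0,0,-0.02,0,0,0]
    - [0.3,0,0,-0.02,0,0,0]
    - [0.3,0,0,-0.02,0,0,0]

```text
time_s: 18.1
eef_pos: [508.4, -123.4, 321.4]
ee_rot: [0.108, 0.108, 0.699, 0.699]
force: [-0.2, 0.3, 0.3]
grip_width: 0.347
grip_force: 0.0
```

Request:
send_rows:
  targets:
    - [1,0,0,0,0.13,0,0]
    - [1,0,0,0,0.13,0,0]
    - [1,0,0,0,0.13,0,0]
    - [1,0,0,0,0.13,0,0]
    - [1,0,0,0,0.13,0,0]
    - [1,0,0,0,0.13,0,0]
    - [1,0,0,0,0.13,0,0]
    - [1,0,0,0,0.13,0,0]
    - [1,0,0,0,0.13,0,0]
    - [1,0,0,0,0.13,0,0]

```text
time_s: 19.35
eef_pos: [508.7, -122.9, 321.8]
ee_rot: [0.02, 0.151, 0.98, 0.131]
force: [-0.1, -0.5, -0.7]
grip_width: 0.001
grip_force: 0.0
```

```bash
python3 -c "
from h import *
st()
w=ctrl.capture('wrist');save(w,'w4.png')
w2d=lambda X:(np.array([[np.cos(YAW),np.sin(YAW),0],[-np.sin(YAW),np.cos(YAW),0],[0,0,1]])@(X-[DX,DY,0])).round(1)
for q,z in(('cover_pivot',99),('cover_knob',112),('port',94)):
  for p in ctrl.landmark_of(q,w)[:2]: print(q,p,w2d(atz(w,p['point'],z)))
"
```

```text
det [-106.   -19.9  321.8] F [-0.5 -0.1 -0.7] q [-0.59  0.26  1.35  0.25  1.6  -1.86] t 19.35 grip 0.0
cover_pivot {'point': [339.9, 165.8], 'score': 0.57} [ 35.5 -12.9  99. ]
cover_pivot {'point': [203.5, 136.3], 'score': 0.38} [-133.3   30.    99. ]
cover_knob {'point': [282.4, 163.0], 'score': 0.57} [-45.4  -2.8 112. ]
port {'point': [303.1, 168.8], 'score': 0.78} [-13.1 -15.   94. ]
```

View pics/w4.png

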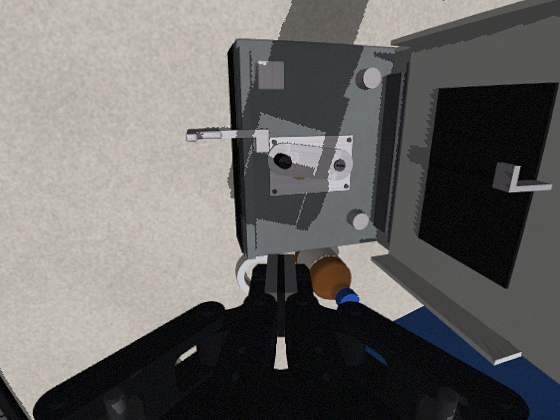

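The wrist view shows the cover with pivot at (340,166), knob at (282,163) and the port rim peeping out at (300,175). The 81 mm pivot-to-knob and 49 mm pivot-to-port distances agree with the spec, and the cover angle is about 0.17. The catch stays on the body at (190–265,135). I'll push the knob clockwise, towards +y.

```bash
python3 -c "
from h import *
plan(d2w((-40,-34,170)),dirs((0,0,-1),(1,0,0)),10)
pv=np.array([35.5,-12.9])
th=np.radians(np.linspace(173,115,16));d=np.linspace(23,26,16)
P=np.array([pv+80*np.array([np.cos(t),np.sin(t)])-k*np.array([np.sin(t),-np.cos(t)]) for t,k in zip(th,d)])
print(P[[0,5,10,-1]].round(1));print(np.diff(P,axis=0).round(1).tolist())"
```

```text
[-0.0014, 0.0022, 0.0163, 0.0272, 0.0, -0.0007]
[-0.0014, 0.0027, 0.0163, 0.0272, 0.0, -0.0007]
[-0.0014, 0.0031, 0.0162, 0.0272, 0.0, -0.0007]
[-0.0014, 0.0035, 0.0161, 0.0272, 0.0, -0.0007]
[-0.0014, 0.004, 0.016, 0.0272, 0.0, -0.0007]
[-0.0014, 0.0044, 0.0159, 0.0272, 0.0, -0.0007]
[-0.0014, 0.0048, 0.0158, 0.0272, 0.0, -0.0007]
[-0.0014, 0.0053, 0.0156, 0.0272, 0.0, -0.0007]
[-0.0014, 0.0057, 0.0155, 0.0272, 0.0, -0.0007]
[-0.0014, 0.0061, 0.0153, 0.0272, 0.0, -0.0007]
[[-46.7 -26. ]
 [-46.8   1.1]
 [-38.3  26.9]
 [-21.9  48.6]]
[[-0.7, 5.4], [-0.4, 5.4], [-0.0, 5.4], [0.3, 5.4], [0.7, 5.4], [1.0, 5.3], [1.4, 5.3], [1.7, 5.2], [2.1, 5.1], [2.4, 4.9], [2.7, 4.8], [3.0, 4.6], [3.3, 4.4], [3.6, 4.2], [3.8, 3.9]]
```

Request:
send_rows:
  targets:
    - [1,-0.001,0.002,0.016,0.027,0,0]
    - [1,-0.001,0.003,0.016,0.027,0,0]
    - [1,-0.001,0.003,0.016,0.027,0,0]
    - [1,-0.002,0.0035,0.016,0.027,0,0]
    - [1,-0.002,0.004,0.016,0.027,0,0]
    - [1,-0.002,0.0045,0.016,0.027,0,0]
    - [1,-0.002,0.005,0.016,0.027,0,0]
    - [1,-0.001,0.005,0.0155,0.027,0,0]
    - [1,-0.001,0.0055,0.0155,0.027,0,0]
    - [1,-0.001,0.006,0.0155,0.027,0,0]

```text
time_s: 20.8
eef_pos: [541.7, -64.6, 169.4]
ee_rot: [-0.0, 0.153, 0.988, -0.001]
force: [0.3, 0.4, 0.7]
grip_width: 0.001
grip_force: 0.0
```

```bash
python3 -c "
from h import *
st()
w=ctrl.capture('wrist');save(w,'w5.png')
w2d=lambda X:(np.array([[np.cos(YAW),np.sin(YAW),0],[-np.sin(YAW),np.cos(YAW),0],[0,0,1]])@(X-[DX,DY,0])).round(1)
for q,z in(('cover_pivot',99),('cover_knob',112),('port',94)):
  for p in ctrl.landmark_of(q,w)[:1]: print(q,p,w2d(atz(w,p['point'],z)))
"
```

```text
det [-40.6 -34.3 169.4] F [ 0.4 -0.2  0.7] q [-0.33  0.41  1.52 -0.    1.21 -1.6 ] t 20.8 grip 0.0
cover_pivot {'point': [384.0, 192.2], 'score': 0.64} [ 35.1 -12.   99. ]
cover_knob {'point': [270.5, 183.6], 'score': 0.75} [-46.2  -2.  112. ]
port {'point': [313.5, 189.6], 'score': 0.85} [-15.4 -11.1  94. ]
```

View pics/w5.png

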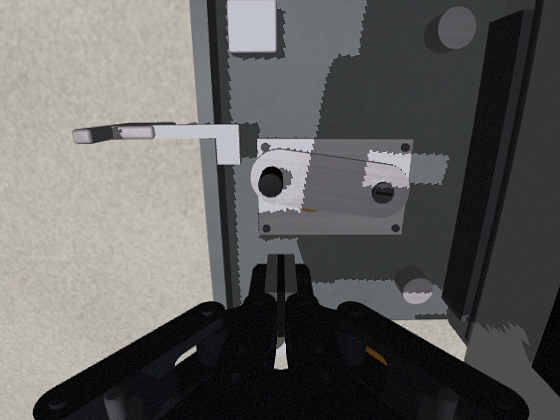

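The close view confirms the knob at (270,184), the pivot at (384,192) and the catch clear at col 240. I'll go down and push.

Request:
send_rows:
  targets:
    - [1,0,0,0.009,0,0,0]
    - [1,0,0,0.009,0,0,0]
    - [1,0,0,0.009,0,0,0]
    - [1,0,0,0.009,0,0,0]
    - [1,0,0,0.009,0,0,0]
    - [1,0,0,0.008,0,0,0]
    - [1,0,0,0.008,0,0,0]
    - [1,0.004,0,0,0,0,0]
    - [1,0.004,0,0,0,0,0]
    - [1,0,0,0,0,0,0]

```text
time_s: 22.25
eef_pos: [533.9, -62.2, 109.8]
ee_rot: [0.0, 0.152, 0.988, -0.0]
force: [1.0, 0.1, 0.4]
grip_width: -0.001
grip_force: 0.0
```

Request:
send_rows:
  targets:
    - [1,0.0055,0,0,0,0,0]
    - [1,0.0055,0,0,0,0,0]
    - [1,0.0055,0,0,0,0,0]
    - [1,0.0055,0,0,0,0,0]
    - [1,0.0055,0,0,0,0,0]
    - [1,0.0055,0,0,0,0,0]
    - [1,0.005,0.001,0,0,0,0]
    - [1,0.005,0.002,0,0,0,0]
    - [1,0.005,0.002,0,0,0,0]
    - [1,0.005,0.002,0,0,0,0]

```text
time_s: 23.5
eef_pos: [485.3, -39.5, 109.4]
ee_rot: [-0.0, 0.152, 0.988, -0.0]
force: [1.2, 0.1, 1.1]
grip_width: -0.001
grip_force: 0.8
```

```bash
python3 -c "
from h import *
st()"
```

```text
det [-33.2  27.  109.4] F [ 0.5 -1.1  1.1] q [-0.32  0.37  1.77 -0.    1.01 -1.59] t 23.5 grip -0.0
```

Request:
send_rows:
  targets:
    - [1,0.005,0.002,0,0,0,0]
    - [1,0.005,0.003,0,0,0,0]
    - [1,0.0045,0.003,0,0,0,0]
    - [1,0.0045,0.003,0,0,0,0]
    - [1,0.004,0.0035,0,0,0,0]
    - [1,0.003,0.004,0,0,0,0]
    - [1,0,0,0,0,0,0]
    - [1,-0.006,-0.01,0,0,0,0]
    - [1,-0.006,-0.01,0,0,0,0]
    - [1,0,0,0,0,0,0]

```text
time_s: 24.75
eef_pos: [472.0, -38.0, 109.3]
ee_rot: [-0.0, 0.153, 0.988, -0.0]
force: [-0.2, 0.1, 0.7]
grip_width: -0.0
grip_force: 0.0
```

Request:
send_rows:
  targets:
    - [1,0,0,-0.02,0,0,0]
    - [1,0,0,-0.02,0,0,0]
    - [1,0,0,-0.02,0,0,0]
    - [1,0,-0.005,-0.02,0,0,0]
    - [1,0,-0.005,-0.02,0,0,0]
    - [1,0,-0.005,-0.02,0,0,0]
    - [1,0,-0.005,-0.02,0,0,0]
    - [1,-0.008,-0.005,-0.01,0,0,0]
    - [1,-0.008,-0.005,-0.01,0,0,0]
    - [1,0,0,0,0,0,0]

```text
time_s: 26.0
eef_pos: [478.5, -70.8, 269.3]
ee_rot: [0.0, 0.153, 0.988, -0.0]
force: [-0.6, 0.7, -0.5]
grip_width: -0.004
grip_force: 0.0
```

```bash
python3 -c "
from h import *
st()
w=ctrl.capture('wrist');save(w,'w6.png')
w2d=lambda X:(np.array([[np.cos(YAW),np.sin(YAW),0],[-np.sin(YAW),np.cos(YAW),0],[0,0,1]])@(X-[DX,DY,0])).round(1)
for q,z in(('cover_pivot',99),('cover_knob',112),('port',94)):
  for p in ctrl.landmark_of(q,w)[:1]: print(q,p,w2d(atz(w,p['point'],z)))
a=ctrl.capture('scene');b=ctrl.capture('side')
p=[ctrl.landmark_of('bonnet_edge',c)[0]['point'] for c in(a,b)]
X=w2d(tri([(a,p[0]),(b,p[1])]));print(X,np.arctan2(X[2]-137,100-X[0])-.064)
"
```

```text
det [-65.2  24.3 269.3] F [ 0.5  0.8 -0.5] q [-0.39  0.19  1.55  0.    1.4  -1.65] t 26.0 grip -0.0
cover_pivot {'point': [369.9, 219.3], 'score': 0.6} [ 33.  -11.9  99. ]
cover_knob {'point': [351.8, 152.4], 'score': 0.63} [  5.4  62.6 112. ]
port {'point': [324.0, 218.3], 'score': 0.85} [-16.5 -12.2  94. ]
[ 93.2 -53.  297.5] 1.4644540484220834
```

View pics/w6.png

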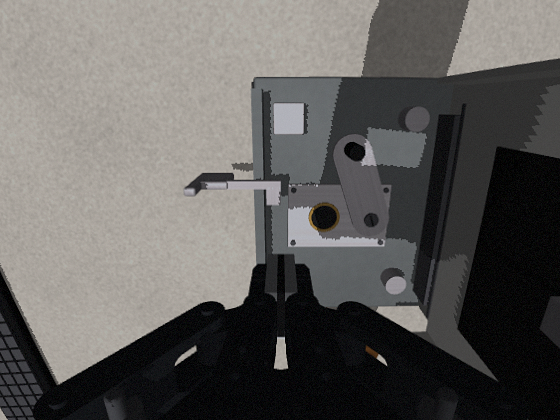

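The port is fully uncovered at (324,217), with the cover at about 1.2 rad. The bonnet is upright at about 1.47 rad and the gripper is clear of everything.

```bash
python3 -c "
from rig import ctrl
print(ctrl.finish_job())"
```

```text
the job is handed in; nothing more can be done
None
```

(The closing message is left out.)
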